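# Station desk: chime key, then platform-clear key

### The job

Give the departure signal at the station desk: press the round blue chime key, which is light to the touch, down until it clicks and let it come back up; then press the square yellow platform-clear key, which needs a much firmer push, down until it clicks, and let it come up too. Do not press the red or the white key.

Things in the scene. Friction and masses are not known exactly. Their poses are not given: they have to be found in the camera images.
- blue_key_top (a point): Round blue cap of the chime key on a light grey housing 78 x 78 x 40 mm, screwed to the desk; cap 42 mm across, its top 56 mm above the desk when up. The point is the centre of the cap's top face and goes down with the cap; its z axis points up. Light spring: starts to move at about 1.2 N, clicks 6 mm down at about 3 N, reaches its stop 10 mm down at 4 N and springs back up when let go.
- yellow_key_top (a point): Square yellow cap of the platform-clear key on a dark steel housing 78 x 78 x 54 mm, screwed to the desk; cap 42 x 42 mm, its top 70 mm above the desk when up. The point is the centre of the cap's top face and goes down with the cap; its z axis points up. Firm spring: starts to move at about 4 N, clicks 6 mm down at about 10 N, reaches its stop 10 mm down at 14 N and springs back up when let go.
- red_key_top (a point): Round red cap of a key that is not to be pressed, on a light grey housing 78 x 78 x 40 mm, screwed to the desk; cap 42 mm across, its top 56 mm above the desk when up. The point is the centre of the cap's top face and goes down with the cap; its z axis points up. Light spring: starts to move at about 1.2 N, clicks 6 mm down at about 3 N, reaches its stop 10 mm down at 4 N and springs back up when let go.
- white_key_top (a point): Square white cap of a key that is not to be pressed, on a dark steel housing 78 x 78 x 54 mm, screwed to the desk; cap 42 x 42 mm, its top 70 mm above the desk when up. The point is the centre of the cap's top face and goes down with the cap; its z axis points up. Firm spring: starts to move at about 4 N, clicks 6 mm down at about 10 N, reaches its stop 10 mm down at 14 N and springs back up when let go.
There are look-alikes about, which are no part of the job. What is shaped like the part that bears blue_key_top but green is not meant.

How it is judged (in metres and radians):
On the way, in this order (a step that is already met when the one before it is completed fails the run):
1. the blue key is pressed past its click (6 mm down) while the other keys are up (distance of blue_key_top from where it was at the start of the episode above 0.006 m and distance of each of yellow_key_top, red_key_top, white_key_top from where it was at the start of the episode below 0.002 m), for 0.1 s.
2. the blue key is let up again (distance of each of blue_key_top, yellow_key_top from where it was at the start of the episode below 0.002 m), for 0.1 s.
3. the yellow key is pressed past its click (6 mm down) while the other keys are up (distance of yellow_key_top from where it was at the start of the episode above 0.006 m and distance of each of blue_key_top, red_key_top, white_key_top from where it was at the start of the episode below 0.002 m), for 0.1 s.
At the end, for the whole second after the job is handed in: The blue key, then the yellow key, has been pressed at least 6 mm down, and all four keys are back up (within 2 mm of their rest height) (all of step 2 and distance of each of red_key_top, white_key_top from where it was at the start of the episode below 0.002 m); the robot touches nothing.
It fails at once if the red key is pressed (more than 3 mm down) (distance of red_key_top from where it was at the start of the episode above 0.003 m).
It fails at once if the white key is pressed (more than 3 mm down) (distance of white_key_top from where it was at the start of the episode above 0.003 m).
It also fails if it takes over 40 s, if anything falls off the work surface, if the arm or the gripper's body presses on something with over 40 N, if the wrist force passes 120 N, or if a joint passes its speed limit or range.

### The arm

A 7-joint arm with a two-finger parallel gripper is mounted at the origin on the work surface. World frame = base frame: x ahead of the robot, y to its left, z up, the work surface at z = 0. Lengths are in mm, angles in rad, forces in N, time in s.
With the tool pointing down it reaches from about 425 to 1025 mm from the base axis. Payload 9.4 kg.
Tool frame: the origin (TCP) lies midway between the tips of the shut fingers; the grasp point (between the pads) lies 19 mm behind it; z points along the fingers, y is the direction in which the jaws open and shut (so a half turn about z gives the same grasp; the last joint's range is limited). The gripper opens to 93 mm and grips with 3 to 60 N. Pads are 15 mm wide; open, the fingers measure 128 mm over their backs; the gripper's body (75 mm by 188 mm) begins 65 mm behind the grasp point.
Start: joints at [1.044, 0.599, -0.003, 1.599, 0.002, 0.943, -0.08], TCP at [315.21, -652.891, 218.618] pointing down, gripper open.
Joint ranges: [-2.57, 2.57], [-0.35, 1.97], [-1.29, 1.29], [0.11, 2.56], [-1.05, 4.19], [0.11, 1.86], [-2.63, 2.63]. Speed limits (rad/s): [2.22, 2.22, 3.01, 3.01, 3.14, 3.14, 3.14].

### API

Orientations are given as a rotation vector (axis times angle).
In Python, from bench import telemetry, capture, calibration, close_job gives the robot as it stands.
- The arm moves only by the tool drive_tool, never from a script. Its argument "plan" is a list that holds one entry, the list of rows, each a list of 7 numbers: the closure, from -1 (fully open) to 1 (shut), then the shift along the tool's x, y, z in m, then the turn, a rotation vector about the tool's x, y, z in rad. A call has 1 to 12 rows; each row is the pose to reach, as a shift and turn from the pose measured when the call began, along the tool's axes at that moment; what a row does not reach only later rows make up. A row lasts 1/10 s, in which the tool goes at most 50 mm and 8.59 degrees, less where a joint would pass 70% of its speed; a pose out of reach is approached as far as the arm can. A call with a gripper value outside its range is refused whole. The fingers move at their own pace and stop on an object; "newtons" is the grip in N (left out, the last holds). Time passes only in rows, so rows that repeat a pose let the fingers close. It gives the time, the measured TCP pose, the force and the opening at its end, in the units of the state.
- telemetry.observe(): the state, without advancing time (a new reading comes with each control period).
- capture(name): name is "scene" or "top" or "wrist"; returns the picture (480x640x3 uint8, red, green, blue); there is no depth.
- calibration(name): a dict with "mtx" (3x3 intrinsics, pixels), "D" ([k1, k2, p1, p2, k3] as OpenCV has them; the pictures are not rectified), "rvec" (rotation vector, rad) and "tvec" (3), from world to camera coordinates, as OpenCV has them. Camera axes: x right, y down, z forward; pixel columns grow to the right and rows downward; lengths in mm; the calibration is good to about 2 mm. A picture is of the moment at which its call begins: read the wrist's pose just before it. calibration takes no time and is no camera call; for the wrist camera it gives the pose at the moment of the call.
- close_job(): hands the job in, once; it reports no verdict.
The state is a dict: "time_s": time; "joint_positions": joint angles; "dq": joint speeds; "tau": joint torques, N m; "position": TCP position; "ee_rot": TCP orientation; "contact_force": force on the tool from outside, world axes, zero at the start; "ft_torque": the same for the moment, N m; "gripper_width": finger opening in mm.
Only numpy, scipy, OpenCV 4.12 (cv2) and the standard library are available. Lean on these libraries where they do the work, as an engineer would, in place of code of your own. Each camera call takes 0.05 s, during which the arm holds its last target.

## Working session

There is one attempt and no reset: what is moved stays moved. The work goes in short steps, Python scripts to look and compute and a tool call to move; the robot and the scene stay as the last step left them, time stands still between calls to the robot, and variables do not carry over. Pictures are saved under pics/ and viewed, and the job is handed in when it is done.

Besides the shell and the picture viewer there is one more tool, called after "Call:" as name(argument=value, ...), one argument or row to a line, values as JSON. drive_tool: Moves the arm, as the interface text tells. Its arguments: {"type":"object","properties":{"plan":{"type":"array","items":{"type":"array","items":{"type":"array","items":{"type":"number"}}}},"newtons":{"type":"number"}},"required":["plan"]}

```bash
mkdir -p pics; python3 - <<'E'
from bench import telemetry, capture, calibration
import cv2
print(telemetry.observe())
for n in ("scene","top"):
    cv2.imwrite(f"pics/{n}0.png",capture(n)[:,:,::-1]); print(calibration(n))
E
```

```text
{'time_s': 0.0, 'joint_positions': array([ 1.04428382,  0.60012008, -0.00252796,  1.60012073,  0.00181316,
        0.9428745 , -0.07978657]), 'dq': array([-0.00110076,  0.00085956, -0.00040072,  0.00136431, -0.00089373,
        0.0013299 ,  0.00146259]), 'tau': array([ 5.44097111e-04, -7.65086746e+01,  1.49790511e+00, -2.52354401e+01,
       -5.24164725e-02,  1.69493922e-02,  1.16261567e-04]), 'position': array([ 314.99275217, -652.46735834,  217.76709132]), 'ee_rot': array([-3.06104540e+00, -7.00403892e-01,  7.73201057e-04]), 'contact_force': array([ 0.51697527, -0.62666675,  0.3838824 ]), 'ft_torque': array([0.00481105, 0.00665657, 0.01665456]), 'gripper_width': 93.09359783147602}
{'mtx': array([[466.54670375,   0.        , 313.70522073],
       [  0.        , 466.54670375, 233.32067714],
       [  0.        ,   0.        ,   1.        ]]), 'D': array([-0.04041797,  0.        ,  0.        ,  0.        ,  0.        ]), 'rvec': array([ 0.99480123,  2.46319565, -1.04991008]), 'tvec': array([ 409.7845718 , -238.82371204, 1254.28653876])}
{'mtx': array([[445.83990157,   0.        , 325.34514584],
       [  0.        , 445.83990157, 242.28626695],
       [  0.        ,   0.        ,   1.        ]]), 'D': array([-0.11354026,  0.        ,  0.        ,  0.        ,  0.        ]), 'rvec': array([ 2.17778649, -2.18341176,  0.162582  ]), 'tvec': array([-10.38800523, 582.14560908, 820.64847063])}
```

View pics/scene0.png

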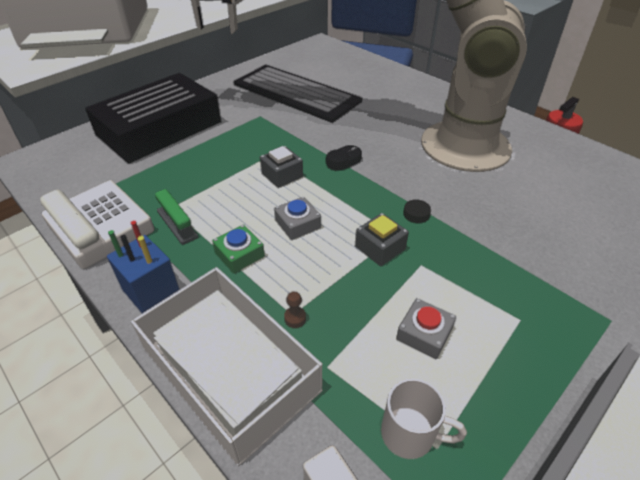

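View pics/top0.png

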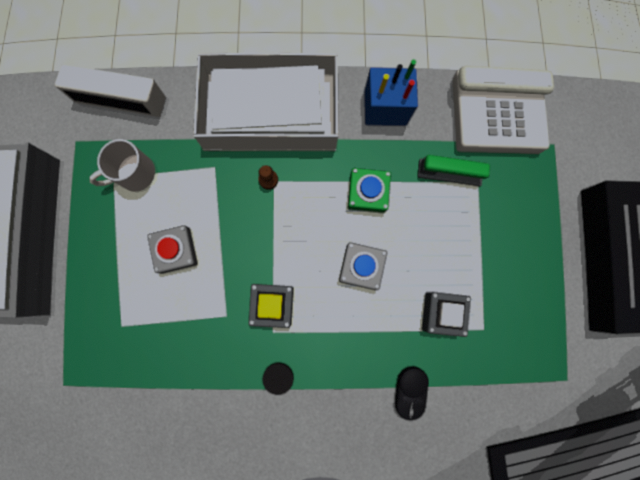

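Two blue caps are visible in the top view: (365,265) on a light grey housing and (371,187) on a green housing. The grey one matches the description and the green one is the look-alike. Yellow is at (270,306), red at (168,249) and white at (452,315). I'll confirm with a crop and refine the pixel positions.

```bash
cat > h.py <<'E'
import numpy as np,cv2
from bench import telemetry, capture, calibration
from scipy.spatial.transform import Rotation as R
def ray(cal,uv,z):
    n=cv2.undistortPoints(np.array([[uv]],float),cal["mtx"],cal["D"])[0,0]
    Rm=cv2.Rodrigues(cal["rvec"])[0]; t=cal["tvec"]
    c=-Rm.T@t; d=Rm.T@np.array([*n,1]); return c+d*(z-c[2])/d[2]
E
python3 - <<'E'
from h import *
im=cv2.imread("pics/top0.png"); s=cv2.imread("pics/scene0.png")
c1=cv2.resize(im[140:340,240:420],None,fx=3,fy=3,interpolation=cv2.INTER_CUBIC)
cv2.imwrite("pics/crop.png",c1)
def cen(img,kind,box):
    x0,y0,x1,y1=box; h=cv2.cvtColor(img[y0:y1,x0:x1],cv2.COLOR_BGR2HSV)
    lo,hi={'b':((100,120,80),(125,255,255)),'y':((22,120,120),(38,255,255))}[kind]
    m=cv2.inRange(h,lo,hi); M=cv2.moments(m,True); 
    return (M['m10']/M['m00']+x0,M['m01']/M['m00']+y0,M['m00'])
ct,cs=calibration("top"),calibration("scene")
for k,z,bt,bs in (('b',56,(340,240,390,290),(280,195,315,220)),('y',70,(245,280,300,330),(360,212,405,240))):
    a=cen(im,k,bt); b=cen(s,k,bs); print(k,a,ray(ct,a[:2],z),b,ray(cs,b[:2],z))
for n,uv,z in(("red",(168,249),56),("white",(452,315),70),("green",(371,187),56)): print(n,ray(ct,uv,z))
# yellow corners yaw
E
```

```text
b (364.1553672316384, 265.0875706214689, 354.0) [536.80312099 -83.0667867   56.        ] (296.615, 206.57, 200.0) [540.42020134 -80.16444713  56.        ]
y (269.3961904761905, 305.6380952380952, 525.0) [463.16568756  90.84608754  70.        ] (382.46932515337426, 225.20245398773005, 326.0) [467.02114181  93.38331587  70.        ]
red [567.08466539 282.24754028  56.        ]
white [ 443.24064656 -242.98230656   70.        ]
green [685.28031997 -98.41195035  56.        ]
```

View pics/crop.png

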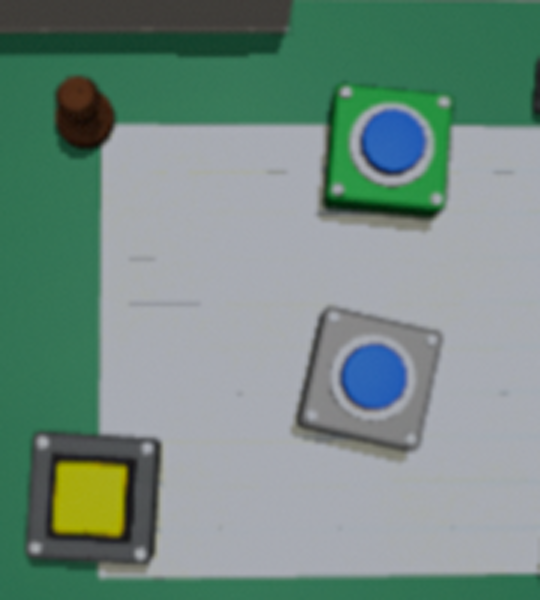

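The crop shows the blue cap on the grey housing at (374,376), so that's the target. The green one at (393,140) is the look-alike. Next I'll work out the tool-frame shift.

```bash
cat >> h.py <<'E'
def shift(p):
    s=telemetry.observe(); r=R.from_rotvec(s["ee_rot"])
    print(s["time_s"],s["position"].round(1),"z-axis",r.as_matrix()[:,2].round(4),"F",s["contact_force"].round(2),"w",s["gripper_width"])
    print("shift m",(r.inv().apply(np.array(p)-s["position"])/1000).round(4))
E
python3 -c "
from h import *
shift((538.5,-81.5,180))"
```

```text
0.1 [ 315.  -652.5  217.9] z-axis [-7.0e-04  1.1e-03 -1.0e+00] F [ 0.07 -0.36  0.35] w 93.20966652448683
shift m [ 0.4496 -0.417   0.0384]
```

Call:
drive_tool(
  plan=[
    [[1,0.03,-0.028,0,0,0,0],[1,0.07,-0.065,0,0,0,0],[1,0.11,-0.102,0,0,0,0],[1,0.15,-0.139,0,0,0,0],[1,0.19,-0.176,0,0,0,0],[1,0.23,-0.213,0.005,0,0,0],[1,0.27,-0.25,0.01,0,0,0],[1,0.31,-0.287,0.015,0,0,0],[1,0.35,-0.325,0.02,0,0,0],[1,0.385,-0.357,0.025,0,0,0],[1,0.42,-0.39,0.03,0,0,0],[1,0.44,-0.408,0.038,0,0,0]],
  ],
  newtons=20,
)

```text
time_s: 1.3
position: [530.3, -102.1, 182.5]
ee_rot: [-3.061, -0.7, -0.0]
contact_force: [0.9, -0.9, -0.1]
gripper_width: 2.5
```

```bash
python3 -c "
from h import *
cv2.imwrite('pics/w1.png',capture('wrist')[:,:,::-1]); cv2.imwrite('pics/s1.png',capture('scene')[:,:,::-1])
c=calibration('wrist')
print(cv2.projectPoints(np.array([[538.5,-81.5,56.]]),c['rvec'],c['tvec'],c['mtx'],c['D'])[0])
shift((538.5,-81.5,120))"
```

```text
[[[303.96706806 218.03970572]]]
1.4 [531.7 -96.3 181.4] z-axis [-9.0e-04  4.3e-03 -1.0e+00] F [ 0.   -1.17 -0.  ] w 0.5179244811986102
shift m [ 0.0126 -0.01    0.0615]
```

View pics/w1.png

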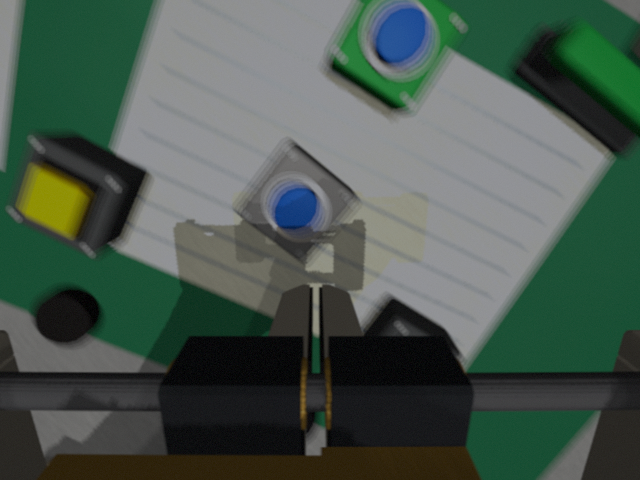

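The wrist view shows the blue cap at (295,207) on the grey housing, with the fingers shut. The arm was still settling, so the picture is blurred. I'll move above the cap and check again.

Call:
drive_tool(
  plan=[
    [[1,0.0126,-0.01,0.02,0,0,0],[1,0.0126,-0.01,0.04,0,0,0],[1,0.0126,-0.01,0.0615,0,0,0],[1,0.0126,-0.01,0.0615,0,0,0],[1,0.0126,-0.01,0.0615,0,0,0],[1,0.0126,-0.01,0.0615,0,0,0]],
  ],
)

```text
time_s: 2.0
position: [538.9, -82.0, 120.8]
ee_rot: [-3.055, -0.714, -0.002]
contact_force: [-0.6, 0.4, -0.0]
gripper_width: 0.5
```

```bash
python3 -c "
from h import *
c=calibration('wrist')
im=capture('wrist')[:,:,::-1].copy(); cv2.imwrite('pics/w2.png',im)
h=cv2.cvtColor(im,cv2.COLOR_BGR2HSV); m=cv2.inRange(h,(100,120,80),(125,255,255))
n,l,s,ce=cv2.connectedComponentsWithStats(m)
for i in range(1,n):
  if s[i,4]>150: print(s[i],ce[i],ray(c,ce[i],56))
print(cv2.projectPoints(np.array([[538.5,-81.5,56.]]),c['rvec'],c['tvec'],c['mtx'],c['D'])[0])
shift((538.5,-81.5,62))"
```

```text
[ 423   10   71   78 4311] [457.91927627  48.46949664] [687.69493603 -97.6289409   56.        ]
[302 231  43  17 327] [325.39755352 238.64831804] [553.79775637 -81.09299044  56.        ]
[325 271  20  15 177] [332.76836158 277.13559322] [531.73077541 -97.81186125  56.        ]
[[[315.58322721 258.61382341]]]
2.05 [539.  -81.9 121. ] z-axis [ 6.0e-04  4.1e-03 -1.0e+00] F [0.18 0.36 0.56] w 0.43453077273523544
shift m [-0.0004 -0.0004  0.059 ]
```

View pics/w2.png

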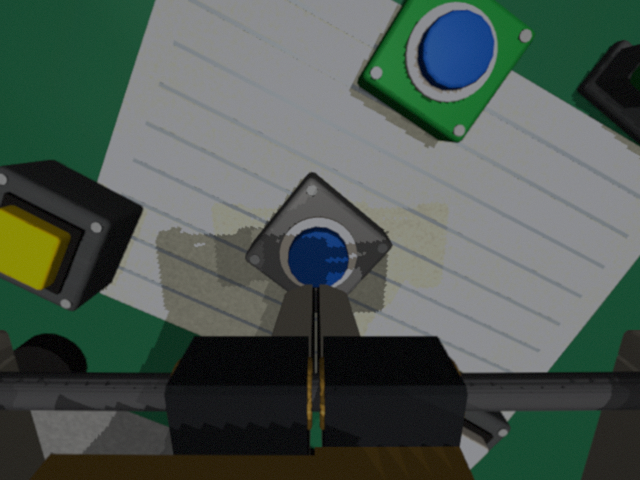

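The blue cap's centre is at about (318,258), against a predicted (316,259), so they agree. Pressing now.

Call:
drive_tool(
  plan=[
    [[1,0,0,0.03,0,0,0],[1,0,0,0.055,0,0,0],[1,0,0,0.062,0,0,0],[1,0,0,0.066,0,0,0],[1,0,0,0.07,0,0,0],[1,0,0,0.073,0,0,0],[1,0,0,0.073,0,0,0],[1,0,0,0.073,0,0,0],[1,0,0,0.073,0,0,0]],
  ],
)

```text
time_s: 2.95
position: [539.2, -81.8, 48.4]
ee_rot: [-3.056, -0.714, -0.003]
contact_force: [-2.3, -0.2, 3.2]
gripper_width: 0.5
```

3.2 N is right around the click, so I'll push a little deeper for margin and hold.

Call:
drive_tool(
  plan=[
    [[1,0,0,0.0015,0,0,0],[1,0,0,0.0025,0,0,0],[1,0,0,0.0025,0,0,0],[1,0,0,0.0025,0,0,0]],
  ],
)

```text
time_s: 3.35
position: [539.2, -81.8, 46.3]
ee_rot: [-3.056, -0.714, -0.003]
contact_force: [-3.5, -0.4, 9.2]
gripper_width: 0.4
```

```bash
python3 -c "
from h import *
for i in range(3):
  s=telemetry.observe(); print(s['contact_force'].round(2),s['position'].round(1)); 
  im=capture('scene' if i else 'wrist')
  cv2.imwrite(f'pics/p{i}.png',cv2.resize(im[170:270,240:360] if i else im,None,fx=5 if i else 1,fy=5 if i else 1)[:,:,::-1])"
```

```text
[-3.45 -0.44  9.24] [539.2 -81.8  46.3]
[-2.97 -0.77  9.72] [539.2 -81.8  46.3]
[-2.58 -0.36  9.69] [539.2 -81.8  46.3]
```

View pics/p1.png

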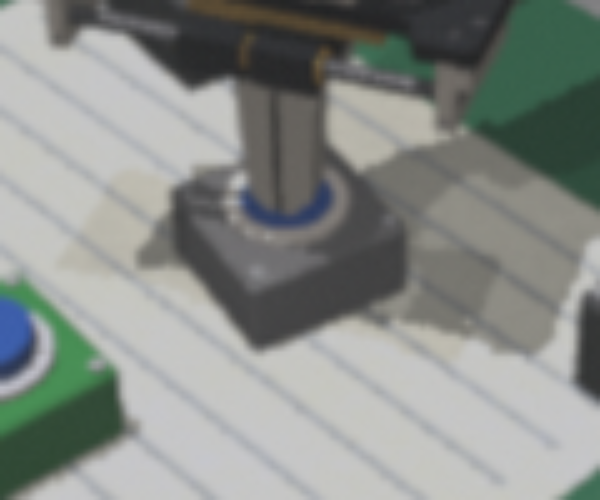

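The picture shows the fingers centred on the blue cap at (285,205) of the crop, with the cap down. At 9 N it is on its stop, so it's past the click. Lifting off.

Call:
drive_tool(
  plan=[
    [[1,0,0,-0.008,0,0,0],[1,0,0,-0.03,0,0,0],[1,0,0,-0.06,0,0,0],[1,0,0,-0.085,0,0,0],[1,0,0,-0.085,0,0,0],[1,0,0,-0.085,0,0,0]],
  ],
)

```text
time_s: 4.1
position: [539.6, -82.0, 131.8]
ee_rot: [-3.056, -0.715, -0.006]
contact_force: [-0.1, -0.7, -0.1]
gripper_width: 0.4
```

```bash
python3 -c "
from h import *
shift((465,92,131))"
```

```text
4.1 [539.6 -82.  131.8] z-axis [ 0.0032  0.0039 -1.    ] F [-0.09 -0.7  -0.05] w 0.37458274259882796
shift m [ 0.0103 -0.1891  0.0012]
```

Call:
drive_tool(
  plan=[
    [[1,0.002,-0.03,0.001,0,0,0],[1,0.004,-0.07,0.001,0,0,0],[1,0.006,-0.11,0.001,0,0,0],[1,0.008,-0.15,0.001,0,0,0],[1,0.01,-0.18,0.001,0,0,0],[1,0.0103,-0.189,0.001,0,0,0],[1,0.0103,-0.189,0.001,0,0,0],[1,0.0103,-0.189,0.001,0,0,0],[1,0.0103,-0.189,0.001,0,0,0]],
  ],
)

```text
time_s: 5.0
position: [465.6, 90.5, 131.0]
ee_rot: [-3.057, -0.711, -0.006]
contact_force: [0.5, -0.7, -0.2]
gripper_width: 0.2
```

```bash
python3 -c "
from h import *
c=calibration('wrist')
im=capture('wrist')[:,:,::-1].copy(); cv2.imwrite('pics/w3.png',im)
print(cv2.projectPoints(np.array([[465,92,70.]]),c['rvec'],c['tvec'],c['mtx'],c['D'])[0])
shift((465,92,72))"
```

```text
[[[313.79479616 260.37667139]]]
5.05 [465.6  90.5 131.1] z-axis [ 0.0033  0.0035 -1.    ] F [ 0.1   0.1  -0.04] w 0.6148526054368626
shift m [-0.0001 -0.0015  0.0591]
```

View pics/w3.png

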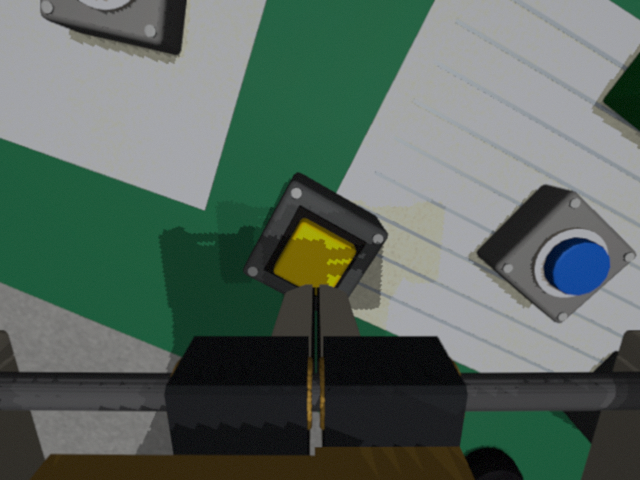

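The yellow cap's centre is at about (317,258), against a predicted (314,260), and the blue cap at (577,265) is back up. Pressing yellow.

Call:
drive_tool(
  plan=[
    [[1,0,-0.001,0.03,0,0,0],[1,0,-0.001,0.052,0,0,0],[1,0,-0.001,0.06,0,0,0],[1,0,-0.001,0.064,0,0,0],[1,0,-0.001,0.067,0,0,0],[1,0,-0.001,0.07,0,0,0],[1,0,-0.001,0.07,0,0,0],[1,0,-0.001,0.07,0,0,0],[1,0,-0.001,0.07,0,0,0]],
  ],
)

```text
time_s: 5.95
position: [465.0, 90.5, 62.2]
ee_rot: [-3.059, -0.709, -0.005]
contact_force: [-3.1, -2.6, 11.8]
gripper_width: 0.6
```

About 8 mm down at 11.8 N, which is past the click. I'll go slightly deeper, hold, and check.

Call:
drive_tool(
  plan=[
    [[1,0,0,0.0015,0,0,0],[1,0,0,0.0025,0,0,0],[1,0,0,0.0025,0,0,0],[1,0,0,0.0025,0,0,0]],
  ],
)

```text
time_s: 6.35
position: [465.0, 90.4, 61.1]
ee_rot: [-3.058, -0.708, -0.006]
contact_force: [-3.9, 2.4, 13.6]
gripper_width: 0.3
```

```bash
python3 -c "
from h import *
im=capture('scene')
cv2.imwrite('pics/y1.png',cv2.resize(im[170:270,320:440],None,fx=5,fy=5)[:,:,::-1])
s=telemetry.observe(); print(s['contact_force'].round(2),s['position'].round(1))"
```

```text
[-3.2   1.14 13.48] [465.   90.4  61.1]
```

View pics/y1.png

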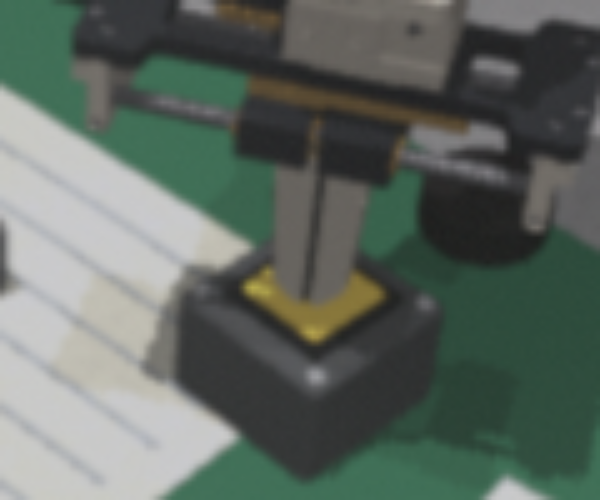

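The yellow cap, at (315,300) of the crop, is down under the fingers at 13.5 N, near its stop. Lifting off.

Call:
drive_tool(
  plan=[
    [[1,0,0,-0.008,0,0,0],[1,0,0,-0.03,0,0,0],[1,0,0,-0.07,0,0,0],[1,0,0,-0.11,0,0,0],[1,0,0,-0.13,0,0,0],[1,0,0,-0.13,0,0,0],[1,0,0,-0.13,0,0,0],[1,0,0,-0.13,0,0,0]],
  ],
)

```text
time_s: 7.2
position: [464.1, 89.7, 190.4]
ee_rot: [-3.059, -0.708, -0.004]
contact_force: [-0.3, 0.3, -0.3]
gripper_width: 0.2
```

```bash
python3 -c "
from h import *
cv2.imwrite('pics/end.png',capture('scene')[:,:,::-1])
s=telemetry.observe(); print(s['time_s'],s['contact_force'].round(2),s['position'].round(1),abs(s['dq']).max())"
```

```text
7.25 [-0.04  0.22  0.38] [464.   89.7 190.2] 0.006869724103568791
```

View pics/end.png

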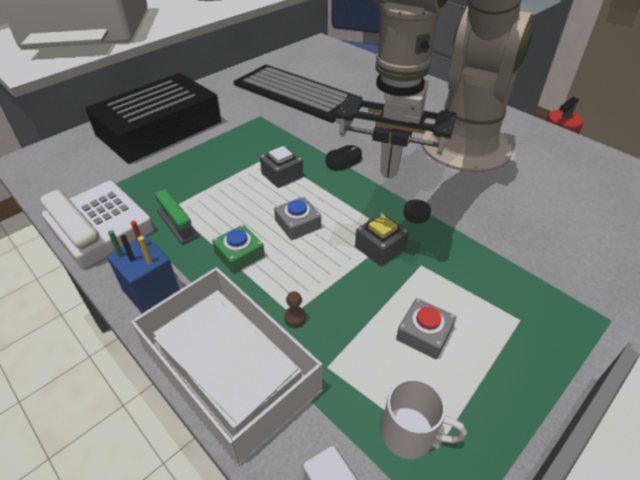

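All four keys are up: blue (297,208), yellow (383,226), red (429,318) and white (281,155). The arm is clear and still, so I'm handing in.

```bash
python3 -c "
from bench import close_job
print(close_job())"
```

```text
the job is handed in; nothing more can be done
None
```

I pressed the blue chime key on the grey housing, let it up, then pressed the yellow platform-clear key and let it up. The job is handed in; no verdict was reported.

- **Blue:** the fingers went about 9.7 mm down and read about 9 N, so the key was on its stop and past the click. It showed as up again before I pressed yellow.
- **Yellow:** the fingers went about 9 mm down at 13.5 N, past the click.
- **Not touched:** the red key, the white key and the green-housed look-alike.
- **Last checks:** the final picture shows all four keys up. The arm was still, about 120 mm above the yellow key, with the contact force near zero at 7.25 s.
- **Disagreement:** the two fixed cameras differed by about 4–5 mm on the key positions. I used points between the two, and the wrist camera showed both caps within about 3 pixels of where I expected them.

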